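# Tighten the winged coupling nut on the gas manifold

### The arm

A 6-joint arm with a two-finger parallel gripper is mounted at the origin on the work surface. World frame = base frame: x ahead of the robot, y to its left, z up, the work surface at z = 0. Lengths are in mm, angles in rad, forces in N, time in s.
With the tool pointing down it reaches from about 400 to 925 mm from the base axis. Payload 12.5 kg.
Tool frame: the origin (TCP) lies at the very end of the fingers, on their centre line; the grasp point (between the pads) lies 19 mm behind it; z points along the fingers, y is the line along which they close (so a half turn about z gives the same grasp; the last joint's range is limited). The gripper opens to 95 mm and grips with 3 to 60 N. Pads are 20 mm wide; open, the fingers measure 119 mm over their backs; the gripper's body (75 mm by 180 mm) begins 59 mm behind the grasp point.
Start: joints at [1.028, 0.491, 1.559, -0, 1.092, -0.106], TCP at [264.388, 566.344, 214.661] pointing down, gripper open.
Joint ranges: [-3.1, 3.1], [-0.84, 2.19], [0.05, 2.79], [-1.13, 4.28], [0.06, 2.93], [-2.69, 2.69]. Speed limits (rad/s): [2.22, 2.22, 2.79, 3.14, 3.14, 3.14].

### API

Orientations are given as [roll, pitch, yaw] about the fixed x, y, z axes, in that order (R = Rz(yaw) Ry(pitch) Rx(roll)).
In Python, from cell import state, imaging, env, spot_in, mark_of gives the robot as it stands. The module is installed in compiled form; this text tells all that it offers.
- The arm moves only by the tool step_arm, never from a script. Its argument "increments" is a list of rows, each an object with "slide": the shift along the tool's x, y, z in m, a list of three; "roll": the turn about the tool's z in rad. A call has 1 to 5 rows; each row is the pose to reach, as a shift and turn from the pose commanded when the call began, along the tool's axes at that moment; what a row does not reach only later rows make up. A row lasts 1/8 s, in which the tool goes at most 62.5 mm and 10.7 degrees, less where a joint would pass 70% of its speed; a pose out of reach is approached as far as the arm can. A call with a gripper value outside its range is refused whole. "fingers" is the opening, from 0 (shut) to 1 (fully open), set as the call begins (left out, the last holds). The fingers move at their own pace and stop on an object; the grip force is fixed at half the most. Time passes only in rows, so rows that repeat a pose let the fingers close. It gives the time, the measured TCP pose, the force, the opening and the grip force at its end, in the units of the state.
- state(): the state, without advancing time (a new reading comes with each control period).
- imaging.read_camera(name): name is "scene" or "side" or "wrist"; returns a dict with "color" (480x640x3 uint8, red, green, blue), "z_map" (480x640 float32, mm along the optical axis (not along the pixel's ray), 0 where there is no reading), "intrinsics" (3x3 intrinsics, pixels), "camera_from_world" (4x4, takes a point from world to camera coordinates). Camera axes: x right, y up, looking along -z (the intrinsics and any distortion apply to the point x, -y, -z); pixel columns grow to the right and rows downward; lengths in mm; the calibration is good to about 2 mm. A picture is of the moment at which its call begins.
- env.job_done(): hands the job in; it is judged then, once.
Trained networks look in the newest picture that a camera, given by its name, has taken for a name from the list of things; names that differ only in an ending like _2 or _b are one class to them, and where a whole thing is asked for, a point or a joint stands for the part that bears it (a point fixed in the world has none). Each returns a list of dicts, best first, with "confidence" (0 to 1); they miss things now and then, are a little off and sometimes report something else, mostly with a low value. They report only what shows in the picture. A call takes as long as a camera call. They do not tell look-alikes from the thing itself.
- spot_in(camera, target): "bbox" ([left, top, right, bottom] in pixels, round what is visible of it).
- mark_of(camera, target): "uv" ([column, row] in pixels: a listed point, or the origin of a listed thing).
The state is a dict: "t": time; "joints": joint angles; "qvel": joint speeds; "tau": joint torques, N m; "eef_pos": TCP position; "tcp_rot": TCP orientation; "ft_force": force on the tool from outside, world axes, zero at the start; "moment": the same for the moment, N m; "opening": opening from 0.0 (shut) to 1.0 (fully open); "grip_force": force on a finger pad.
Only numpy, scipy, OpenCV 4.12 (cv2) and the standard library are available. Lean on these libraries where they do the work, as an engineer would, in place of code of your own. Each camera call takes 0.05 s, during which the arm holds its last target. There are 200 camera calls.

### The job

On the gas manifold, turn the loose winged nut clockwise with the fingers until its wings lie in line with the long side of the manifold block, and let go. Then set the slotted T-wrench over the wings and with it alone turn the nut on clockwise until it stops. Leave the wrench standing upright over the nut, down on the block.

Things in the scene. Friction and masses are not known exactly. Their poses are not given: they have to be found in the camera images.
- nut (a joint): Angle of the winged nut about its upright axis, rad, growing clockwise seen from above. Starts loose between -1.2 and -0.75; 0 = wings in line with the long side of the manifold block (finger tight); 0.80 = hard stop (fully tight). Even, light friction of 0.12 N m; stays where it is left.
- nut_mid (a point): Winged nut: a brass bar standing on edge, 60 mm long, 16 thick, 22 high, above a neck 18 mm in diameter and 8 mm high. This point is on its turning axis at half the bar's height, 19 mm above the block's flat top, 11 mm below the bar's top. x along the wings, y across, z up; turns with the nut.
- manifold: Fixed aluminium block, 340 mm long (its y axis), 105 wide (x), 35 high; origin at the centre of its underside, on the bench. On top, in a row 100 mm apart, in any order, three brass couplings: the winged nut and two fixed ones, hex (39 mm over corners, 30 high) and round ribbed (43 mm across, 26 high).
- wrench: Slotted T-wrench, loose, 0.45 kg, steel, upright on the bench. Origin: centre of its foot; z up; x along slot and T-bar. Head 60 (x) by 50 mm, 44 high; slot open below and at both ends, 32 wide, 36 deep: 16 degrees of play on the wings. T-bar 100 x 16 x 16 mm, centred 70 mm above the foot, on a 14 mm shank. A like T-wrench with a round 42 mm socket stands near, does not fit; places may swap.
Things that resemble listed ones, but are neither listed nor needed, are in the scene too. What is shaped like the wrench but purple is not meant.

How it is judged (in metres and radians):
On the way, in this order (a step that is already met when the one before it is completed fails the run):
1. the winged nut is turned by hand until its wings lie in line with the block (within about 12 degrees) and let go, the wrench not yet moved (value of joint nut between -0.21 and 0.21 rad and contact force between the fingers and nut below 0.1 N and distance of wrench from where it was at the start of the episode below 0.02 m), for 0.2 s.
2. the slotted wrench is set down over the wings, before they are turned on (value of joint nut below 0.35 rad and horizontal distance between wrench and nut_mid below 0.02 m and z of wrench in the frame of nut_mid below -0.009 m and angle between wrench's own z axis and vertical below 0.2 rad), for 0.1 s.
At the end, for the whole second after the job is handed in: The winged nut is within about 10 degrees of its stop (joint above 0.62) and the slotted wrench stands at rest over it, upright within 8 degrees, centred within 20 mm, its foot down on the block within 7 mm (value of joint nut above 0.62 rad and horizontal distance between wrench and nut_mid below 0.02 m and z of wrench in the frame of nut_mid below -0.012 m and angle between wrench's own z axis and vertical below 0.15 rad and linear speed of wrench below 0.02 m/s); the robot touches nothing.
It fails at once if the fingers touch the winged nut when it is more than about 17 degrees past the in-line position (that part belongs to the wrench) (value of joint nut above 0.3 rad and contact force between the fingers and nut above 0.5 N).
It also fails if it takes over 56 s, if anything falls off the work surface, if the arm or the gripper's body presses on something with over 40 N, if the wrist force passes 120 N, or if a joint passes its speed limit or range.

## Working session

There is one attempt and no reset: what is moved stays moved. The work goes in short steps, Python scripts to look and compute and a tool call to move; the robot and the scene stay as the last step left them, time stands still between calls to the robot, and variables do not carry over. Pictures are saved under pics/ and viewed, at most 10 in all, crops included, and the job is handed in when it is done.

Besides the shell and the picture viewer there is one more tool, called after ">>>" as a command line: name --argument value ..., lists and objects as JSON in quotes. step_arm: Moves the arm, as the interface text tells. Its arguments: {"type":"object","properties":{"increments":{"type":"array"},"fingers":{"type":"number"}},"required":["increments"]}

```bash
mkdir -p pics; cat > h.py <<'E'
import numpy as np, cv2
from cell import state, imaging, env, spot_in, mark_of
def cam(n,save=None):
    d=imaging.read_camera(n)
    if save: cv2.imwrite('pics/'+save,d['color'][:,:,::-1])
    return d
def world(d,uv,z=None,zm=None):
    """world point of pixel at depth zm, or from z_map, or on plane world z"""
    K=d['intrinsics'];T=np.linalg.inv(d['camera_from_world'])
    uv=np.atleast_2d(np.asarray(uv,float))
    r=np.c_[(uv[:,0]-K[0,2])/K[0,0],-(uv[:,1]-K[1,2])/K[1,1],-np.ones(len(uv))]
    D=r@T[:3,:3].T;o=T[:3,3]
    if z is not None: s=(z-o[2])/D[:,2]
    else: s=d['z_map'][uv[:,1].astype(int),uv[:,0].astype(int)] if zm is None else zm
    return o+D*np.reshape(s,(-1,1))
def cloud(d):
    v,u=np.mgrid[:480,:640]
    return world(d,np.c_[u.ravel(),v.ravel()]).reshape(480,640,3)
E
python3 - <<'E'
from h import *
print(state())
for c in ['scene','side']:
    d=cam(c,c+'1.png')
    for t in ['nut_mid','manifold','wrench']:
        for m in mark_of(c,t)[:4]: print(c,t,m,world(d,[m['uv']])[0].round())
        print([ (np.round(b['bbox']),round(b['confidence'],2)) for b in spot_in(c,t)[:4]])
E
```

```text
{'t': 0.0, 'joints': array([ 1.02837677e+00,  4.91541348e-01,  1.55944556e+00, -1.16762001e-05,
        1.09166185e+00, -1.05590916e-01]), 'qvel': array([-1.71345650e-03, -4.26517482e-04, -2.40433445e-03,  6.83771441e-05,
       -3.76119819e-04, -3.20898705e-04]), 'tau': array([ 7.77386704e-04, -6.12656236e+01, -2.58178031e+01,  6.93257712e-02,
        4.82405524e-02, -9.72730368e-05]), 'eef_pos': array([264.27370978, 566.12185392, 214.074393  ]), 'tcp_rot': array([-3.14054134e+00, -1.01009385e-04,  2.70476935e+00]), 'ft_force': array([ 0.01864983,  0.2824978 , -0.98429741]), 'moment': array([ 0.02066161, -0.02324497, -0.02390678]), 'grip_force': 0.0, 'opening': 1.0001699689385837}
scene nut_mid {'uv': [267.5, 226.2], 'confidence': 0.5} [495. -22.  64.]
[(array([258., 216., 272., 238.]), 0.67)]
scene manifold {'uv': [225.8, 260.5], 'confidence': 0.95} [ 542. -118.   35.]
[(array([109., 212., 318., 306.]), 0.65)]
scene wrench {'uv': [397.0, 186.6], 'confidence': 0.86} [390. 316.  24.]
scene wrench {'uv': [442.0, 259.2], 'confidence': 0.84} [620. 328.  -1.]
scene wrench {'uv': [386.7, 
[... 268 characters left out ...]
324.]), 0.87)]
side nut_mid {'uv': [311.0, 295.3], 'confidence': 0.55} [484. -33.  53.]
[(array([290., 285., 331., 302.]), 0.77)]
side manifold {'uv': [358.4, 348.6], 'confidence': 0.7} [ 494. -145.   32.]
[(array([262., 266., 485., 446.]), 0.97)]
side wrench {'uv': [274.8, 193.1], 'confidence': 0.98} [608. 296.  13.]
side wrench {'uv': [330.8, 181.3], 'confidence': 0.97} [731. 265.  16.]
side wrench {'uv': [315.5, 219.6], 'confidence': 0.94} [628. 169.  14.]
side wrench {'uv': [215.8, 192.2], 'confidence': 0.76} [500. 353.  24.]
[(array([314., 146., 353., 181.]), 0.94), (array([289., 182., 344., 230.]), 0.91), (array([125., 189., 175., 243.]), 0.75), (array([249., 160., 295., 202.]), 0.64)]
```

```bash
python3 -c "
import cv2,numpy as np
a=cv2.imread('pics/scene1.png');b=cv2.imread('pics/side1.png')
cv2.imwrite('pics/both.png',cv2.resize(np.vstack([a,b]),(800*640//1067,600)) if 0 else a)"
```

```text
(no output)
```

View pics/scene1.png

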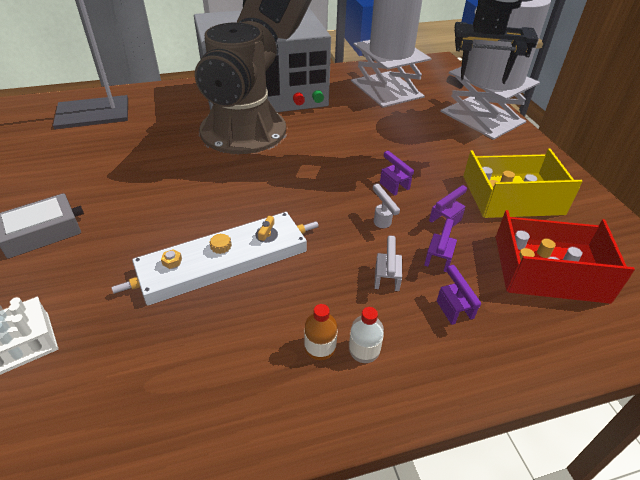

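View pics/side1.png

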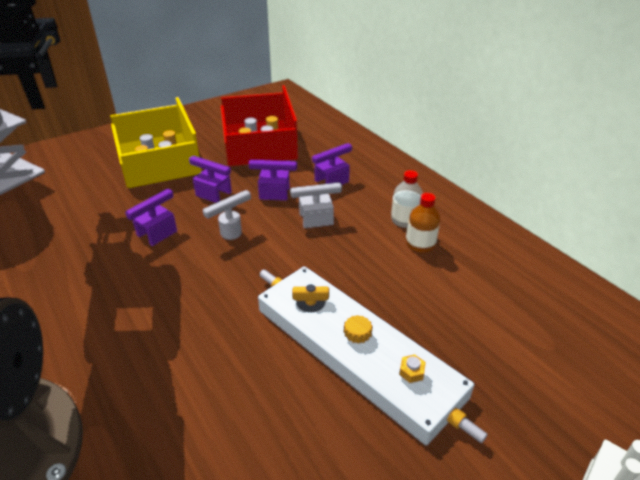

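The scene image shows these look-alikes:
- **Steel T-wrenches:** (389,265) has a rectangular head with an open slot. (384,208) has a round socket.
- **Purple T-wrenches:** (397,175), (450,208), (440,245) and (460,298).
- **Couplings:** the winged nut is at (266,229), the round one at (221,243) and the hex at (171,259).

I choose the steel slotted wrench at (389,265), which is (316,205) in the side view, and the winged nut at (266,229), side (311,295).

```bash
python3 - <<'E'
from h import *
out={}
for c,nb,wb in [('scene',(245,205,290,245),(370,232,410,292)),('side',(285,280,335,312),(286,180,348,232))]:
    d=cam(c);P=cloud(d)
    X=P.reshape(-1,3)
    blk=X[(abs(X[:,2]-35)<4)&(abs(X[:,0]-520)<200)&(X[:,1]>-320)&(X[:,1]<60)]
    med=np.median(blk,0)
    r=cv2.minAreaRect(blk[np.hypot(*(blk[:,:2]-med[:2]).T)<190][:,:2].astype(np.float32));print(c,'block',r)
    for nme,(a,b,e,f),zl,zh in [('nut',nb,52,75),('bar',wb,62,90),('head',wb,36,50)]:
        Q=P[b:f,a:e].reshape(-1,3);Q=Q[(Q[:,2]>zl)&(Q[:,2]<zh)]
        m=np.median(Q,0);Q=Q[np.hypot(*(Q[:,:2]-m[:2]).T)<60]
        r=cv2.minAreaRect(Q[:,:2].astype(np.float32));w,v=np.linalg.eigh(np.cov(Q[:,:2].T))
        print(nme,len(Q),np.round(Q.mean(0)),'rect',np.round(r[0]),np.round(r[1]),round(r[2],1),'pca deg',np.degrees(np.arctan2(v[1,1],v[0,1])).round(1),'zmax',Q[:,2].max().round())
d=cam('scene');K=d['color']
s=cv2.resize(K[190:300,230:420],(760,440),interpolation=cv2.INTER_CUBIC)
cv2.imwrite('pics/crop.png',s[:,:,::-1])
E
```

```text
scene block ((507.4158935546875, -125.3306884765625), (108.96676635742188, 334.5756530761719), 11.047028541564941)
nut 198 [493. -26.  62.] rect [489. -25.] [17. 60.] 56.4 pca deg 146.2 zmax 69.0
bar 351 [648. 190.  75.] rect [644. 192.] [16. 99.] 68.0 pca deg 157.9 zmax 80.0
head 398 [645. 189.  42.] rect [642. 192.] [49. 65.] 67.6 pca deg 162.8 zmax 49.0
side block ((507.42010498046875, -133.90093994140625), (106.12687683105469, 322.0872497558594), 10.828803062438965)
nut 439 [485. -30.  61.] rect [487. -27.] [19. 60.] 56.0 pca deg 147.5 zmax 68.0
bar 473 [639. 188.  72.] rect [640. 189.] [20. 98.] 68.4 pca deg 157.7 zmax 78.0
head 451 [638. 185.  42.] rect [640. 189.] [53. 59.] 68.5 pca deg 155.4 zmax 50.0
```

View pics/crop.png

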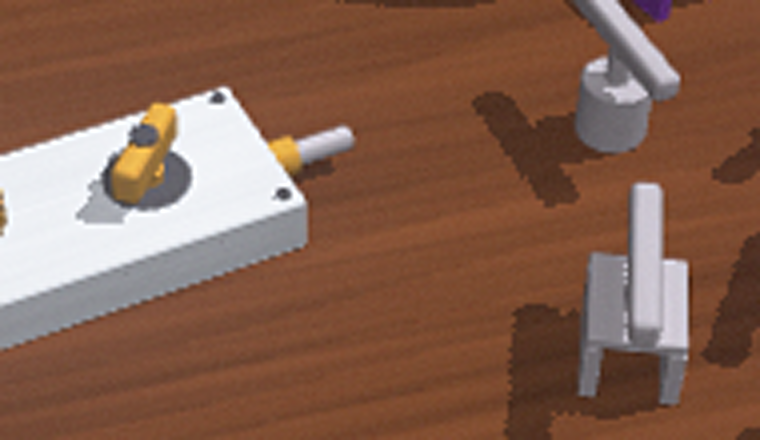

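The crop shows two prongs with an open slot on the chosen wrench, under the T-bar near crop (640,330), so it is the slotted one. The nut wings sit near crop (145,155). The block's long axis is at 101° and the wings are at about 146.5°, so the nut is at about -0.79 rad. The wrench bar is at 158°.

```bash
cat >> h.py <<'E'
def goto(x,y,z,yawdeg):
    s=state();p=s['eef_pos'];yw=s['tcp_rot'][2];d=np.array([x,y,z])-p
    c,n=np.cos(yw),np.sin(yw)
    dy=(np.degrees(yw)-yawdeg+90)%180-90
    print('t',round(s['t'],2),'slide',np.round([(d[0]*c+d[1]*n)/1e3,(d[0]*n-d[1]*c)/1e3,-d[2]/1e3],4),'roll',np.radians(dy).round(3),'yaw now',np.degrees(yw).round(1))
E
python3 -c "
from h import *
goto(488,-26,200,146.5)"
```

```text
t 0.85 slide [-0.4532 -0.4421  0.0147] roll 0.148 yaw now 155.0
```

>>> step_arm --increments '[{"slide": [-0.045, -0.044, 0.001], "roll": 0.02}, {"slide": [-0.089, -0.087, 0.003], "roll": 0.04}, {"slide": [-0.133, -0.13, 0.005], "roll": 0.06}, {"slide": [-0.177, -0.173, 0.007], "roll": 0.08}, {"slide": [-0.221, -0.216, 0.009], "roll": 0.1}]' --fingers 0.6

```text
t: 1.48
eef_pos: [373.8, 275.4, 205.9]
tcp_rot: [3.141, 0.001, 2.605]
ft_force: [0.3, 0.6, -0.0]
opening: 0.603
grip_force: 0.0
```

```bash
python3 -c "
from h import *
goto(488,-26,200,146.5)"
```

```text
t 1.48 slide [-0.2524 -0.2005  0.0059] roll 0.048 yaw now 149.2
```

>>> step_arm --increments '[{"slide": [-0.048, -0.038, 0.001], "roll": 0.01}, {"slide": [-0.096, -0.076, 0.002], "roll": 0.02}, {"slide": [-0.144, -0.114, 0.003], "roll": 0.03}, {"slide": [-0.192, -0.152, 0.005], "roll": 0.04}, {"slide": [-0.24, -0.19, 0.006], "roll": 0.048}]'

```text
t: 2.1
eef_pos: [482.9, -11.0, 199.8]
tcp_rot: [3.141, 0.001, 2.556]
ft_force: [0.7, 0.4, -0.4]
opening: 0.6
grip_force: 0.0
```

>>> step_arm --increments '[{"slide": [-0.006, -0.006, 0], "roll": 0}, {"slide": [-0.006, -0.006, 0], "roll": 0}]'

```text
t: 2.35
eef_pos: [483.8, -17.3, 199.5]
tcp_rot: [3.142, -0.0, 2.555]
ft_force: [0.5, -0.0, 0.5]
opening: 0.604
grip_force: 0.0
```

```bash
python3 - <<'E'
from h import *
d=cam('wrist','w1.png');P=cloud(d);X=P.reshape(-1,3)
for m in mark_of('wrist','nut_mid')[:3]: print(m,world(d,[m['uv']],z=54)[0].round(1))
b=X[(X[:,2]>52)&(X[:,2]<72)&(np.hypot(X[:,0]-488,X[:,1]+26)<42)]
r=cv2.minAreaRect(b[:,:2].astype(np.float32));w,v=np.linalg.eigh(np.cov(b[:,:2].T));print(len(b),b.mean(0),r,np.degrees(np.arctan2(v[1,1],v[0,1])))
print(state()['ft_force'])
goto(488,-26,200,146.5)
E
```

```text
{'uv': [312.3, 227.7], 'confidence': 0.95} [484.5 -24.   54. ]
1130 [483.85812805 -24.05304704  64.01567029] ((485.30255126953125, -25.28022003173828), (15.461775779724121, 59.005496978759766), 56.43799591064453) 146.74171635183617
[0.22938306 0.28470616 0.08184999]
t 2.45 slide [-0.0092 -0.0058 -0.0003] roll 0.001 yaw now 146.5
```

View pics/w1.png

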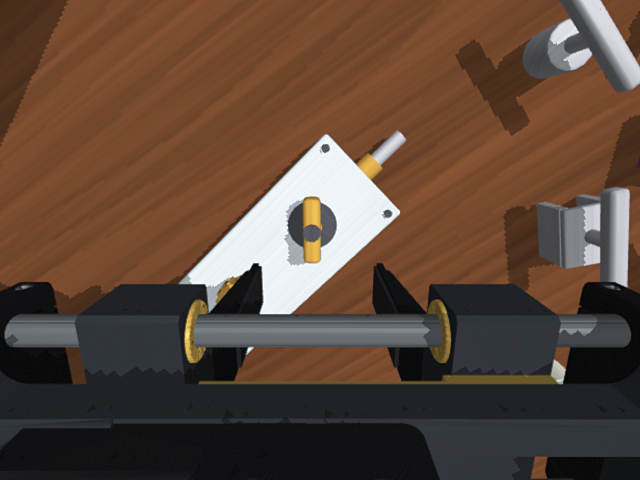

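The wrist view shows the winged nut at (312,230), in line with the tool. Its centre is about (485,-25). I go down next.

```bash
python3 -c "
from h import *
goto(485,-25,42,146.6)"
```

```text
t 2.45 slide [-0.0061 -0.0066  0.1577] roll -0.001 yaw now 146.5
```

>>> step_arm --increments '[{"slide": [-0.005, -0.006, 0.04], "roll": 0}, {"slide": [-0.006, -0.0065, 0.08], "roll": 0}, {"slide": [-0.006, -0.0065, 0.115], "roll": 0}, {"slide": [-0.006, -0.0065, 0.14], "roll": 0}, {"slide": [-0.006, -0.0065, 0.157], "roll": 0}]'

```text
t: 3.08
eef_pos: [485.0, -24.3, 41.7]
tcp_rot: [-3.141, -0.001, 2.559]
ft_force: [0.6, -0.9, 0.3]
opening: 0.598
grip_force: 0.0
```

>>> step_arm --increments '[{"slide": [0, 0, 0], "roll": 0}, {"slide": [0, 0, 0], "roll": 0}, {"slide": [0, 0, 0], "roll": 0}, {"slide": [0, 0, 0], "roll": 0}]' --fingers 0.0

```text
t: 3.58
eef_pos: [485.7, -25.9, 43.2]
tcp_rot: [3.141, 0.001, 2.557]
ft_force: [0.8, 0.5, 0.1]
opening: 0.237
grip_force: 0.0
```

>>> step_arm --increments '[{"slide": [0, 0, 0], "roll": 0}, {"slide": [0, 0, 0], "roll": 0}, {"slide": [0, 0, 0], "roll": 0}]'

```text
t: 3.95
eef_pos: [486.1, -25.3, 43.1]
tcp_rot: [3.14, 0.001, 2.557]
ft_force: [3.5, 9.7, 3.9]
opening: 0.167
grip_force: 32.9
```

>>> step_arm --increments '[{"slide": [0, 0, 0], "roll": 0.09}, {"slide": [0, 0, 0], "roll": 0.18}, {"slide": [0, 0, 0], "roll": 0.27}, {"slide": [0, 0, 0], "roll": 0.36}, {"slide": [0, 0, 0], "roll": 0.4}]'

```text
t: 4.58
eef_pos: [486.3, -25.2, 43.1]
tcp_rot: [3.139, 0.001, 2.155]
ft_force: [4.4, 11.0, 2.6]
opening: 0.167
grip_force: 32.0
```

>>> step_arm --increments '[{"slide": [0, 0, 0], "roll": 0.09}, {"slide": [0, 0, 0], "roll": 0.18}, {"slide": [0, 0, 0], "roll": 0.27}, {"slide": [0, 0, 0], "roll": 0.36}, {"slide": [0, 0, 0], "roll": 0.4}]'

```text
t: 5.2
eef_pos: [486.5, -25.1, 43.1]
tcp_rot: [3.139, -0.0, 1.755]
ft_force: [4.8, 12.6, 1.7]
opening: 0.166
grip_force: 31.9
```

>>> step_arm --increments '[{"slide": [0, 0, 0], "roll": 0}, {"slide": [0, 0, 0], "roll": 0}, {"slide": [0, 0, 0], "roll": 0}, {"slide": [0, 0, 0], "roll": 0}]' --fingers 0.6

```text
t: 5.7
eef_pos: [485.4, -26.0, 42.6]
tcp_rot: [-3.142, -0.0, 1.757]
ft_force: [-0.9, 0.5, 0.5]
opening: 0.53
grip_force: 0.0
```

>>> step_arm --increments '[{"slide": [0, 0, -0.02], "roll": 0}, {"slide": [0, 0, -0.06], "roll": 0}, {"slide": [0, 0, -0.11], "roll": 0}, {"slide": [0, 0, -0.16], "roll": 0}, {"slide": [0, 0, -0.16], "roll": 0}]'

```text
t: 6.32
eef_pos: [486.6, -26.2, 205.8]
tcp_rot: [3.136, 0.002, 1.757]
ft_force: [0.6, -0.7, -0.5]
opening: 0.6
grip_force: 0.0
```

```bash
python3 - <<'E'
from h import *
d=cam('wrist');X=cloud(d).reshape(-1,3)
b=X[(X[:,2]>54)&(X[:,2]<72)&(np.hypot(X[:,0]-485,X[:,1]+25)<42)]
r=cv2.minAreaRect(b[:,:2].astype(np.float32));print(len(b),r)
b=X[(abs(X[:,2]-35)<4)&(X[:,0]>350)&(X[:,1]<60)]
print('blk',cv2.minAreaRect(b[:,:2].astype(np.float32)),state()['eef_pos'],state()['ft_force'])
goto(641,190,200,158)
E
```

```text
1132 ((485.5557556152344, -25.0355224609375), (15.779512405395508, 59.001399993896484), 10.822183609008789)
blk ((611.4653930664062, -62.63011169433594), (337.7469787597656, 260.0509338378906), 10.89515495300293) [485.78250212 -26.0300313  203.74689083] [ 0.65011646  0.1050124  -0.47482366]
t 6.38 slide [0.1836 0.1925 0.0037] roll -1.001 yaw now 100.7
```

The nut's wings are now at 100.8°, in line with the block. Next I go above the wrench.

>>> step_arm --increments '[{"slide": [0.03, 0.032, 0], "roll": -0.17}, {"slide": [0.06, 0.064, 0], "roll": -0.34}, {"slide": [0.09, 0.096, 0], "roll": -0.51}, {"slide": [0.12, 0.128, 0], "roll": -0.68}, {"slide": [0.15, 0.16, 0], "roll": -0.84}]'

```text
t: 7.0
eef_pos: [615.1, 152.2, 200.5]
tcp_rot: [-3.14, -0.002, 2.602]
ft_force: [0.5, -0.5, 0.5]
opening: 0.6
grip_force: 0.0
```

```bash
python3 -c "
from h import *
goto(641,190,200,158)"
```

```text
t 7.0 slide [-0.0028  0.0457  0.0005] roll -0.155 yaw now 149.1
```

>>> step_arm --increments '[{"slide": [-0.003, 0.03, 0], "roll": -0.1}, {"slide": [-0.003, 0.04, 0], "roll": -0.155}, {"slide": [-0.003, 0.042, 0], "roll": -0.155}]'

```text
t: 7.38
eef_pos: [638.9, 185.8, 200.4]
tcp_rot: [-3.14, -0.003, 2.752]
ft_force: [-1.1, 0.2, -0.5]
opening: 0.598
grip_force: 0.0
```

```bash
python3 - <<'E'
from h import *
d=cam('wrist','w2.png');X=cloud(d).reshape(-1,3)
print([m for m in mark_of('wrist','wrench')[:3]])
for lo,hi in[(66,85),(38,50)]:
    b=X[(X[:,2]>lo)&(X[:,2]<hi)&(np.hypot(X[:,0]-641,X[:,1]-190)<58)]
    print(len(b),b.mean(0),cv2.minAreaRect(b[:,:2].astype(np.float32)))
goto(641,190,51,158)
E
```

```text
[{'uv': [434.0, 145.2], 'confidence': 0.71}, {'uv': [440.6, 265.1], 'confidence': 0.64}, {'uv': [322.7, 210.5], 'confidence': 0.61}]
2058 [638.11512144 193.31702493  76.52395159] ((640.3343505859375, 192.72531127929688), (15.568297386169434, 98.68849182128906), 67.6420669555664)
2090 [639.40952539 192.30488408  43.02560588] ((640.4423217773438, 192.52276611328125), (50.0356330871582, 59.347721099853516), 67.44205474853516)
t 7.47 slide [-0.0002  0.0053  0.1504] roll -0.007 yaw now 157.6
```

View pics/w2.png

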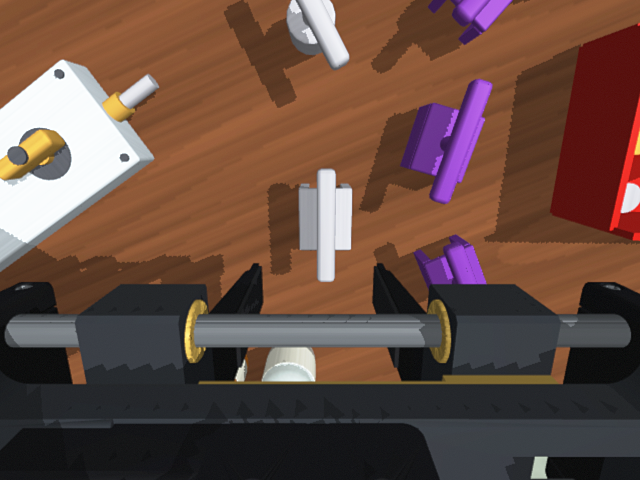

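The wrist view shows the steel slotted wrench at (326,225), aligned with the tool and clear of its neighbours. Now I descend and grip the T-bar.

```bash
python3 -c "
from h import *
goto(640.3,192.6,51,157.6)"
```

```text
t 7.47 slide [0.0015 0.0074 0.1504] roll -0.0 yaw now 157.6
```

>>> step_arm --increments '[{"slide": [0.001, 0.0065, 0.04], "roll": 0}, {"slide": [0.001, 0.0065, 0.08], "roll": 0}, {"slide": [0.001, 0.0065, 0.115], "roll": 0}, {"slide": [0.001, 0.0065, 0.137], "roll": 0}, {"slide": [0.001, 0.0065, 0.15], "roll": 0}]' --fingers 0.5

```text
t: 8.1
eef_pos: [640.3, 191.1, 51.4]
tcp_rot: [-3.141, -0.001, 2.75]
ft_force: [-0.7, 0.3, -0.5]
opening: 0.498
grip_force: 0.0
```

>>> step_arm --increments '[{"slide": [0, 0, 0], "roll": 0}, {"slide": [0, 0, 0], "roll": 0}, {"slide": [0, 0, 0], "roll": 0}, {"slide": [0, 0, 0], "roll": 0}, {"slide": [0, 0, 0], "roll": 0}]' --fingers 0.0

```text
t: 8.72
eef_pos: [641.2, 192.1, 53.3]
tcp_rot: [3.141, 0.001, 2.752]
ft_force: [0.6, 2.0, 4.6]
opening: 0.168
grip_force: 30.0
```

>>> step_arm --increments '[{"slide": [0, 0, 0], "roll": 0}, {"slide": [0, 0, 0], "roll": 0}]'

```text
t: 8.98
eef_pos: [641.2, 192.1, 53.3]
tcp_rot: [3.141, 0.001, 2.752]
ft_force: [0.5, 1.8, 5.9]
opening: 0.164
grip_force: 30.0
```

>>> step_arm --increments '[{"slide": [0, 0, -0.02], "roll": 0}, {"slide": [0, 0, -0.05], "roll": 0}, {"slide": [0, 0, -0.08], "roll": 0}, {"slide": [0, 0, -0.11], "roll": 0}, {"slide": [0, 0, -0.11], "roll": 0}]'

```text
t: 9.6
eef_pos: [641.4, 191.9, 165.1]
tcp_rot: [3.14, 0.003, 2.752]
ft_force: [-0.8, 0.6, -5.2]
opening: 0.168
grip_force: 30.0
```

```bash
python3 -c "
from h import *
goto(485.5,-25,160,100.9)"
```

```text
t 9.6 slide [ 0.0618 -0.2599  0.0051] roll 0.991 yaw now 157.7
```

>>> step_arm --increments '[{"slide": [0.01, -0.04, 0], "roll": 0.15}, {"slide": [0.02, -0.08, 0], "roll": 0.3}, {"slide": [0.03, -0.12, 0], "roll": 0.45}, {"slide": [0.04, -0.16, 0], "roll": 0.6}, {"slide": [0.05, -0.2, 0], "roll": 0.75}]'

```text
t: 10.22
eef_pos: [516.9, 24.9, 161.5]
tcp_rot: [-3.14, -0.001, 1.997]
ft_force: [0.1, -0.4, -5.2]
opening: 0.164
grip_force: 30.0
```

```bash
python3 -c "
from h import *
goto(485.5,-25,160,100.9)"
```

```text
t 10.22 slide [-0.0324 -0.0492  0.0015] roll 0.236 yaw now 114.4
```

>>> step_arm --increments '[{"slide": [-0.018, -0.027, 0], "roll": 0.12}, {"slide": [-0.03, -0.045, 0], "roll": 0.236}, {"slide": [-0.032, -0.049, 0], "roll": 0.236}, {"slide": [-0.032, -0.049, 0], "roll": 0.236}]'

```text
t: 10.72
eef_pos: [487.3, -23.6, 162.2]
tcp_rot: [-3.141, -0.0, 1.767]
ft_force: [-0.3, -0.0, -5.4]
opening: 0.168
grip_force: 30.0
```

```bash
python3 - <<'E'
from h import *
for c in ['scene','side']:
    d=cam(c,c+'3.png');X=cloud(d).reshape(-1,3)
    for n,lo,hi in[('foot/head',105,155),('nut',54,72)]:
        b=X[(X[:,2]>lo)&(X[:,2]<hi)&(np.hypot(X[:,0]-485,X[:,1]+25)<45)]
        if len(b)>20: print(c,n,len(b),'zmin',b[:,2].min(),cv2.minAreaRect(b[:,:2].astype(np.float32)))
a=cv2.imread('pics/scene3.png')[120:280,180:360];b=cv2.imread('pics/side3.png')[180:340,220:400]
cv2.imwrite('pics/c3.png',cv2.resize(np.hstack([a,b]),(792,352),interpolation=cv2.INTER_CUBIC))
goto(485.5,-25,88,100.9)
E
```

```text
scene foot/head 917 zmin 105.7683012746561 ((489.1302185058594, -23.088836669921875), (52.256927490234375, 60.98934555053711), 11.355977058410645)
scene nut 226 zmin 54.061628583991705 ((486.857421875, -25.27406120300293), (20.419466018676758, 59.41680145263672), 11.114042282104492)
side foot/head 1442 zmin 105.99613412110568 ((487.5176086425781, -24.793872833251953), (52.39094161987305, 61.971004486083984), 11.621893882751465)
side nut 361 zmin 54.03568939281331 ((486.46514892578125, -26.873111724853516), (18.459556579589844, 60.8023796081543), 11.665315628051758)
t 10.82 slide [-0.0014 -0.0024  0.0743] roll 0.007 yaw now 101.3
```

View pics/c3.png

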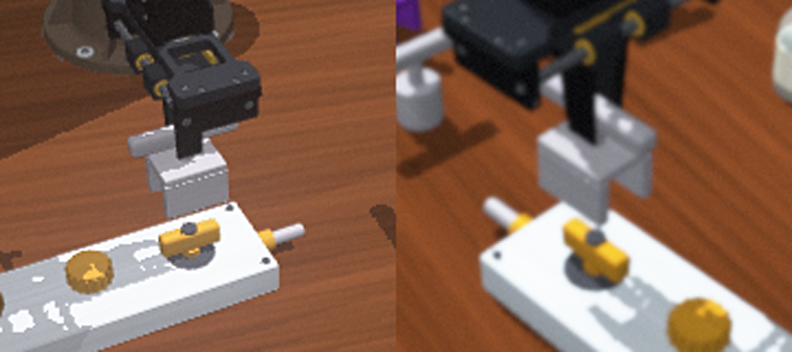

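The two crops show the wrench aligned with the wings below it, about 2 mm off centre. I lower it over the nut.

>>> step_arm --increments '[{"slide": [-0.0015, -0.002, 0.02], "roll": 0}, {"slide": [-0.0015, -0.002, 0.04], "roll": 0}, {"slide": [-0.0015, -0.002, 0.055], "roll": 0}, {"slide": [-0.0015, -0.002, 0.065], "roll": 0}, {"slide": [-0.0015, -0.002, 0.071], "roll": 0}]'

```text
t: 11.45
eef_pos: [485.9, -25.2, 91.2]
tcp_rot: [-3.141, -0.0, 1.767]
ft_force: [0.5, 0.7, -5.0]
opening: 0.165
grip_force: 30.0
```

>>> step_arm --increments '[{"slide": [0, 0, 0.001], "roll": 0}, {"slide": [0, 0, 0.002], "roll": 0}]'

```text
t: 11.7
eef_pos: [486.0, -25.6, 89.9]
tcp_rot: [3.141, 0.0, 1.766]
ft_force: [0.2, 0.1, -4.4]
opening: 0.168
grip_force: 30.0
```

>>> step_arm --increments '[{"slide": [0, 0, 0.001], "roll": 0}, {"slide": [0, 0, 0.0015], "roll": 0}, {"slide": [0, 0, 0.0015], "roll": 0}]'

```text
t: 12.08
eef_pos: [485.9, -25.6, 88.4]
tcp_rot: [3.141, 0.0, 1.766]
ft_force: [0.1, 0.1, -2.1]
opening: 0.166
grip_force: 30.0
```

>>> step_arm --increments '[{"slide": [0, 0, 0], "roll": 0.1}, {"slide": [0, 0, 0], "roll": 0.2}, {"slide": [0, 0, 0], "roll": 0.3}, {"slide": [0, 0, 0], "roll": 0.4}, {"slide": [0, 0, 0], "roll": 0.4}]'

```text
t: 12.7
eef_pos: [486.2, -25.6, 88.4]
tcp_rot: [3.14, -0.0, 1.366]
ft_force: [1.8, 0.3, -0.8]
opening: 0.167
grip_force: 30.0
```

>>> step_arm --increments '[{"slide": [0, 0, 0], "roll": 0.1}, {"slide": [0, 0, 0], "roll": 0.2}, {"slide": [0, 0, 0], "roll": 0.3}, {"slide": [0, 0, 0], "roll": 0.4}, {"slide": [0, 0, 0], "roll": 0.4}]'

```text
t: 13.32
eef_pos: [486.2, -25.6, 88.4]
tcp_rot: [3.141, -0.001, 0.968]
ft_force: [2.1, -0.6, -0.1]
opening: 0.165
grip_force: 30.0
```

```bash
python3 -c "
from h import *
s=state();print(s['moment'],s['ft_force']);goto(485.5,-25,88,55)"
```

```text
[-0.02501744 -0.22981477 -0.04264911] [ 2.06190154 -0.62580493 -0.06202603]
t 13.32 slide [ 0.0001 -0.0009  0.0004] roll 0.008 yaw now 55.5
```

>>> step_arm --increments '[{"slide": [0, 0, 0], "roll": 0.08}, {"slide": [0, 0, 0], "roll": 0.16}, {"slide": [0, 0, 0], "roll": 0.2}, {"slide": [0, 0, 0], "roll": 0.2}]'

```text
t: 13.82
eef_pos: [486.2, -25.6, 88.4]
tcp_rot: [3.141, -0.001, 0.769]
ft_force: [2.6, -1.2, 1.4]
opening: 0.163
grip_force: 30.0
```

```bash
python3 -c "
from h import *
s=state();print(s['moment'],s['ft_force'])"
```

```text
[-0.20865582 -0.21514944  0.05863457] [ 2.60068529 -1.1690046   1.41927266]
```

>>> step_arm --increments '[{"slide": [0, 0, 0], "roll": 0.03}, {"slide": [0, 0, 0], "roll": 0.06}, {"slide": [0, 0, 0], "roll": 0.06}]'

```text
t: 14.2
eef_pos: [485.9, -25.7, 88.4]
tcp_rot: [3.141, -0.0, 0.706]
ft_force: [0.7, -3.5, 5.4]
opening: 0.164
grip_force: 30.0
```

```bash
python3 -c "
from h import *
s=state();print(s['moment'],s['ft_force'])"
```

```text
[-0.65249204  0.01071899  0.167593  ] [ 0.65811801 -3.46745948  5.4146575 ]
```

>>> step_arm --increments '[{"slide": [0, 0, 0], "roll": 0.02}, {"slide": [0, 0, 0], "roll": 0.04}, {"slide": [0, 0, 0], "roll": 0.04}]'

```text
t: 14.58
eef_pos: [485.8, -25.7, 88.3]
tcp_rot: [3.141, -0.0, 0.667]
ft_force: [0.4, -3.7, 5.4]
opening: 0.164
grip_force: 30.1
```

```bash
python3 -c "
from h import *
s=state();print(s['moment'],s['ft_force'])"
```

```text
[-0.57168917  0.03611254  0.37469481] [ 0.4224366  -3.65732794  5.39889947]
```

>>> step_arm --increments '[{"slide": [0, 0, 0], "roll": 0.02}, {"slide": [0, 0, 0], "roll": 0.04}, {"slide": [0, 0, 0], "roll": 0.04}]'

```text
t: 14.95
eef_pos: [486.0, -25.7, 88.3]
tcp_rot: [3.141, -0.0, 0.627]
ft_force: [1.9, -2.7, 5.0]
opening: 0.173
grip_force: 30.9
```

```bash
python3 -c "
from h import *
s=state();print(s['moment'],s['ft_force'])"
```

```text
[-0.59313614 -0.13023268  0.85282062] [ 1.91871323 -2.73454814  5.03763746]
```

The moment has risen to 0.85 N m and the bar has begun to spread the pads, so the stop is reached. I ease back slightly, release and rise.

>>> step_arm --increments '[{"slide": [0, 0, 0], "roll": -0.02}, {"slide": [0, 0, 0], "roll": -0.03}]'

```text
t: 15.2
eef_pos: [486.0, -25.7, 88.3]
tcp_rot: [3.141, -0.0, 0.657]
ft_force: [2.0, -3.3, 6.0]
opening: 0.165
grip_force: 30.1
```

>>> step_arm --increments '[{"slide": [0, 0, 0], "roll": 0}, {"slide": [0, 0, 0], "roll": 0}, {"slide": [0, 0, 0], "roll": 0}, {"slide": [0, 0, 0], "roll": 0}]' --fingers 0.5

```text
t: 15.7
eef_pos: [485.6, -25.5, 88.0]
tcp_rot: [-3.141, 0.0, 0.656]
ft_force: [-0.0, -0.2, -0.4]
opening: 0.483
grip_force: 0.0
```

>>> step_arm --increments '[{"slide": [0, 0, -0.02], "roll": 0}, {"slide": [0, 0, -0.06], "roll": 0}, {"slide": [0, 0, -0.11], "roll": 0}, {"slide": [0, 0, -0.15], "roll": 0}, {"slide": [0, 0, -0.15], "roll": 0}]'

```text
t: 16.32
eef_pos: [486.6, -25.7, 240.6]
tcp_rot: [3.138, -0.004, 0.656]
ft_force: [0.4, -0.4, -0.9]
opening: 0.5
grip_force: 0.0
```

```bash
python3 - <<'E'
from h import *
for c in ['wrist','scene','side']:
    d=cam(c,c+'4.png');X=cloud(d).reshape(-1,3)
    for n,lo,hi in[('bar',98,120),('head',72,86),('nut',50,66)]:
        b=X[(X[:,2]>lo)&(X[:,2]<hi)&(np.hypot(X[:,0]-485,X[:,1]+25)<56)]
        if len(b)>20: print(c,n,len(b),'zmed',np.median(b[:,2]).round(1),b[:,2].max().round(1),cv2.minAreaRect(b[:,:2].astype(np.float32)))
a=cv2.imread('pics/scene4.png')[150:310,180:360];b=cv2.imread('pics/side4.png')[210:370,220:400]
cv2.imwrite('pics/c4.png',cv2.resize(np.hstack([a,b]),(792,352),interpolation=cv2.INTER_CUBIC))
E
```

```text
wrist bar 2009 zmed 111.8 114.3 ((485.2196960449219, -25.971221923828125), (99.03453063964844, 16.021839141845703), 38.64927673339844)
wrist head 2029 zmed 78.1 80.4 ((484.58062744140625, -26.207035064697266), (60.363582611083984, 49.503692626953125), 38.651363372802734)
wrist nut 39 zmed 57.8 62.5 ((507.5985107421875, -8.463386535644531), (2.2746829986572266, 48.148216247558594), 38.63168716430664)
scene bar 402 zmed 110.1 114.7 ((487.5166931152344, -25.7515869140625), (99.58292388916016, 17.20568084716797), 39.490814208984375)
scene head 365 zmed 77.5 85.9 ((491.21429443359375, -30.365509033203125), (61.45525360107422, 39.272979736328125), 39.55438995361328)
scene nut 208 zmed 58.5 66.0 ((503.8143615722656, -30.497798919677734), (75.68016052246094, 38.94255828857422), 76.72405242919922)
side bar 591 zmed 109.9 114.0 ((485.2760314941406, -28.379714965820312), (99.56790161132812, 15.71862506866455), 38.87290573120117)
side head 602 zmed 76.6 85.1 ((485.4134521484375, -27.780330657958984), (61.517276763916016, 50.25707244873047), 39.13903045654297)
side nut 249 zmed 58.0 65.8 ((485.2117614746094, -28.335418701171875), (61.80592727661133, 50.50464630126953), 39.33132553100586)
```

View pics/c4.png

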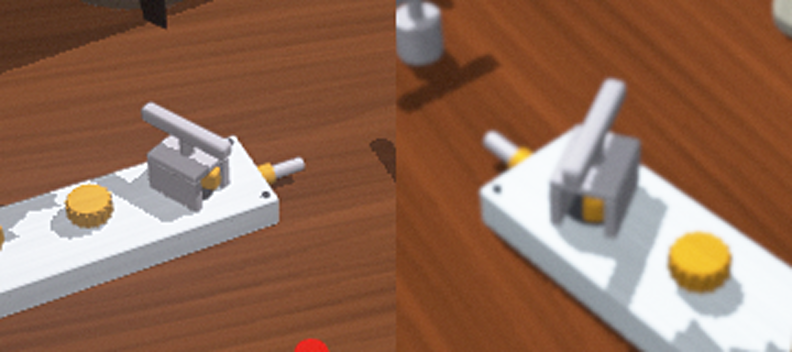

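The crops show the wrench upright over the nut and down on the block, with the wings inside the slot. Its bar is at 38.6°, which is 62° past in-line. Less the 16° of play, that puts the nut at its stop.

```bash
python3 -c "
from h import *
print(env.job_done())"
```

```text
the job is handed in; nothing more can be done
None
```

I handed the job in at about 16.5 s: the nut was turned in line by the fingers, then on to its stop with the slotted wrench, which stands upright over it on the block; no verdict was returned.

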